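# Press the double lid onto the biscuit canister, then lift off the outer lid alone

### The job

The biscuits are in, so close the white ceramic canister: carry its double lid (wooden outer lid with the metal inner lid clipped inside) over by the wooden knob, lower it onto the neck and press straight down until the inner lid is fully home. Then pull the outer lid straight up off it, leaving the inner lid seated and never touched by the fingers, and finish still holding the outer lid level, at least 5 cm clear above the inner lid, so that I can tuck a moisture sachet between the two. Leave the canister standing where it is and the mug, tea box and spoon alone.

Things in the scene. Friction and masses are not known exactly. Their poses are not given: they have to be found in the camera images.
- canister: Open round white ceramic canister, loose, about 0.9 kg, upright on the worktop, filled with a stack of round biscuits. Body 106 mm across up to a shoulder 82 mm above its underside; above that a narrower neck, outside diameter 87 mm, bore 80 mm, to the open rim at 100 mm. Origin: centre of the underside, z up.
- canister_rim (a point): Centre of the canister's mouth, level with the rim, 100 mm above its underside. Four springy rubber nubs in the neck, 4 mm below the rim, grip the inner lid's plug: pushing it past them takes about 10 N (at most 15 N); once in, they hold it against about 12 N of pull.
- outer_lid: Wooden outer lid (cap), 106 mm across, 0.16 kg, standing skirt down on the worktop with the inner lid clipped inside. Origin: centre of the skirt's lower edge, z up. Flat top face at 32 mm; a ring inside at 20 mm bears on the inner lid's flange, so pressing the outer lid presses the inner. With both lids home its origin is 84 mm above the canister's underside, the skirt 2 mm clear of the shoulder.
- outer_knob (a point): On the axis of the outer lid's round wooden knob, 57 mm above the outer lid's origin, 3 mm below the knob's top: a good place for the tool point, gripping from above at any yaw. Waist 26 mm thick (35 to 52 mm above the lid's origin), head 30 mm.
- inner_lid: Metal inner lid, 0.07 kg, hidden in the outer lid at the start, origin 1 to 2 mm above the outer lid's, same axis. Origin: centre of the plug's underside. Plug 14 mm deep, 77 mm across its bead, 70 mm at the foot; flange 95 mm across, 4 mm thick. Sprung nubs hold it in the outer lid until pulled with 5 to 8 N. Fully home, the flange lies on the rim, origin 86 mm above the canister's underside.
- mug: Bystander: pale mug with a handle, 92x127x95 mm; origin at the centre of its underside.
- tea_box: Bystander: small red carton, 72x135x78 mm; origin at the centre of its underside.
- spoon: Bystander: steel spoon lying flat, 201x43x14 mm; origin at the centre of its underside, length along its x.

How it is judged:
On the way, in this order (a step that is already met when the one before it is completed fails the run):
1. both lids are lifted together, held by the outer lid, the inner lid still clipped inside (height (world z) of outer_lid above 0.03 m and contact force between outer_lid and the fingers above 1 N and z of inner_lid in the frame of outer_lid between -0.002 and 0.004 m), for 0.2 s.
2. the inner lid is pressed fully home in the canister's neck by the outer lid, which the fingers hold (z of inner_lid in the frame of canister between 0.0845 and 0.0878 m and horizontal distance between inner_lid and canister below 0.003 m and angle between the z axis of inner_lid and the z axis of canister, either way round below 0.04 rad and z of inner_lid in the frame of outer_lid between -0.002 and 0.004 m and contact force between outer_lid and the fingers above 1 N), for 0.2 s.
At the end, for the whole second after the job is handed in: Inner lid home in the neck: its foot 84.5-87.8 mm above the canister's foot, centred to 3 mm, square to 0.04 rad. Canister upright, within 40 mm of its start. Outer lid held still in the fingers, level to 0.2 rad, 50 mm or more above its closed height, touching neither inner lid nor canister (z of inner_lid in the frame of canister between 0.0845 and 0.0878 m and horizontal distance between inner_lid and canister below 0.003 m and angle between the z axis of inner_lid and the z axis of canister, either way round below 0.04 rad and angle between canister's own z axis and vertical below 0.05 rad and distance of canister from where it was at the start of the episode below 0.04 m and z of outer_lid in the frame of canister above 0.134 m and angle between outer_lid's own z axis and vertical below 0.2 rad and contact force between outer_lid and the fingers above 1 N and contact force between outer_lid and inner_lid below 0.05 N and contact force between outer_lid and canister below 0.05 N and linear speed of outer_lid below 0.03 m/s and linear speed of inner_lid below 0.01 m/s and height (world z) of canister below 0.004 m); the arm keeps its last pose, push and grip.
It fails at once if the fingers touch the inner lid (contact force between the fingers and inner_lid above 0.5 N).
It fails at once if the canister is tipped (angle between canister's own z axis and vertical above 0.25 rad).
It fails at once if the mug, the tea box or the spoon is disturbed (distance of any of mug, tea_box, spoon from where it was at the start of the episode above 0.025 m).
It also fails if it takes over 48 s, if anything falls off the work surface, if the arm or the gripper's body presses on something with over 40 N, if the wrist force passes 120 N, or if a joint passes its speed limit or range.

### The arm

A 6-joint arm with a two-finger parallel gripper is mounted at the origin on a cart in front of the work surface, level with it; the furniture and walls round the work are solid. World frame = base frame: x ahead of the robot, y to its left, z up, the work surface at z = 0. Lengths are in m, angles in rad, forces in N, time in s.
With the tool pointing down it reaches from about 0.35 to 0.975 m from the base axis. Payload 4.9 kg.
Tool frame: the origin (TCP) lies between the finger pads, 19 mm behind the fingertips; this is the grasp point; z points along the fingers, y is the line along which they close (so a half turn about z gives the same grasp; the last joint's range is limited). The gripper opens to 85 mm and grips with 20 to 120 N. Pads are 22 mm wide; open, the fingers measure 114 mm over their backs; the gripper's body (76 mm by 85 mm) begins 54 mm behind the grasp point. The pads swing forward as they close: fully open they stand 13 mm farther back than shut.
Start: joints at [1.117, 0.053, 1.613, -0, 1.476, -0.119], TCP at [0.205, 0.59, 0.25] pointing down, gripper open.
Joint ranges: [-3.01, 3.01], [-1.01, 2.22], [0.06, 2.58], [-1.02, 4.17], [0.09, 2.62], [-3.14, 3.14]. Speed limits (rad/s): [2.57, 2.57, 3.14, 3.14, 3.14, 3.14].

### API

Orientations are given as a unit quaternion [w, x, y, z].
In Python, from plant import manip gives the robot as it stands. The module is installed in compiled form; this text tells all that it offers.
- The arm moves only by the tool move_arm, never from a script. Its argument "rows" is a list of rows, each a list of 7 numbers: the shift along the tool's x, y, z in cm, then the turn, a rotation vector about the tool's x, y, z in degrees, then the opening, from -1 (shut) to 1 (fully open). In form: [[tx, ty, tz, ax, ay, az, jaw], ...]. A call has 1 to 20 rows; each row shifts and turns the commanded pose from where the row before left it, along the tool's axes as they then stand; what a row does not reach is not made up. A row lasts 1/12 s, in which the tool goes at most 41.7 mm and 7.16 degrees, less where a joint would pass 70% of its speed; a pose out of reach is approached as far as the arm can. A call is refused whole if a number of a shift passes 4.17 or a number of a turn 7.16, either way. A call with a gripper value outside its range is refused whole. The fingers move at their own pace and stop on an object; the grip force is fixed at half the most. Time passes only in rows, so rows that do not move let the fingers close. It gives the time, the measured TCP pose, the force, the opening and the grip force at its end, in the units of the state.
- manip.state(): the state, without advancing time (a new reading comes with each control period).
- manip.grab_frame(name): name is "scene" or "top" or "wrist"; returns a dict with "img" (384x512x3 uint8, blue, green, red), "mtx" (3x3 intrinsics, pixels), "R" (3x3) and "t" (3): a world point X has camera coordinates R X + t. Camera axes: x right, y down, z forward; pixel columns grow to the right and rows downward; lengths in m; the calibration is good to about 2 mm. A picture is of the moment at which its call begins. There is no depth.
- manip.job_done(): hands the job in; it is judged then, once.
The state is a dict: "time": time; "joint_pos": joint angles; "joint_vel": joint speeds; "joint_efforts": joint torques, N m; "tool_pos": TCP position; "tool_rot": TCP orientation; "contact_force": force on the tool from outside, world axes, zero at the start; "ft_torque": the same for the moment, N m; "gripper_width": opening from 0.0 (shut) to 1.0 (fully open); "grasp_force": force on a finger pad.
Only numpy, scipy, OpenCV 4.12 (cv2) and the standard library are available. Lean on these libraries where they do the work, as an engineer would, in place of code of your own. Each camera call takes 0.05 s, during which the arm holds its last target. There are 200 camera calls.

## Working session

There is one attempt and no reset: what is moved stays moved. The work goes in short steps, Python scripts to look and compute and a tool call to move; the robot and the scene stay as the last step left them, time stands still between calls to the robot, and variables do not carry over. Pictures are saved under pics/ and viewed, at most 10 in all, crops included, and the job is handed in when it is done.

Besides the shell and the picture viewer there is one more tool, called after "Call:" as name(argument=value, ...) on one line, values as JSON. move_arm: Moves the arm, as the interface text tells. Its arguments: {"type":"object","properties":{"rows":{"type":"array","items":{"type":"array","items":{"type":"number"}}}},"required":["rows"]}

```bash
mkdir -p pics
python3 - <<'E'
from plant import manip
import cv2,numpy as np,pickle
d={}
for n in("scene","top"):
    f=manip.grab_frame(n);d[n]=f;cv2.imwrite(f"pics/{n}0.png",f["img"])
    print(n,f["mtx"].tolist(),f["R"].tolist(),f["t"].tolist())
pickle.dump(d,open("f0.pkl","wb"))
print(manip.state())
E
```

```text
scene [[419.1138103721148, 0.0, 252.70745838010342], [0.0, 419.1138103721148, 194.6019194827541], [0.0, 0.0, 1.0]] [[0.6936811431871229, -0.7202765230143363, 0.00286391008660779], [-0.4842551018247117, -0.46931053912321646, -0.738406808083873], [0.5332011514835128, 0.5108320156981686, -0.6743494522830148]] [-0.4385547089177941, 0.32675147008104694, 0.7443824773331473]
top [[460.647552154827, 0.0, 259.3895410148936], [0.0, 460.647552154827, 195.96866729452975], [0.0, 0.0, 1.0]] [[-0.01356756704865819, -0.999906433552173, -0.0017450688679389356], [-0.9879563000850169, 0.013674406326082904, -0.15412773836643812], [0.15413717996221482, -0.00036708664218221016, -0.9880493889480894]] [-0.05370541469723698, 0.5854969240198316, 1.0467496064950248]
{'time': 0.1, 'joint_pos': array([ 1.11700449e+00,  5.33258595e-02,  1.61417951e+00, -1.57115068e-05,
        1.47601508e+00, -1.19004411e-01]), 'joint_vel': array([-2.35340106e-03, -3.96719998e-03, -3.02801750e-03, -4.34718544e-04,
        9.22971991e-04, -7.57535386e-05]), 'joint_efforts': array([ 5.27819111e-05, -3.94901097e+01, -3.71362996e+01, -8.65283550e-05,
        3.97232405e-03,  3.66617269e-05]), 'tool_pos': array([0.20512188, 0.58980703, 0.24885059]), 'tool_rot': array([-2.64798426e-04,  1.66612243e-01,  9.86022024e-01, -9.26843706e-04]), 'contact_force': array([-1.00963174,  0.09969271, -0.08672218]), 'ft_torque': array([-0.03668197, -0.0121453 ,  0.01575416]), 'grasp_force': 0.0, 'gripper_width': 0.9958480582605312}
```

View pics/top0.png

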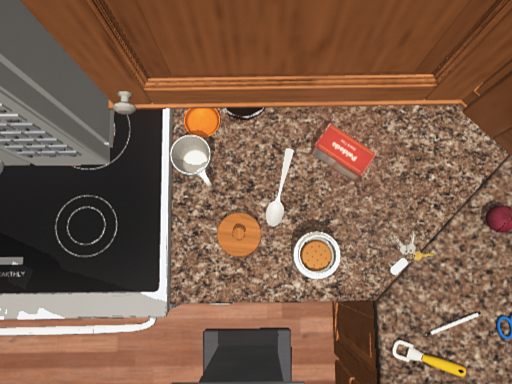

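View pics/scene0.png

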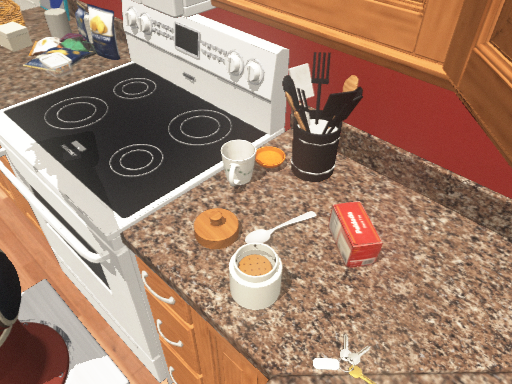

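The top view shows the lid at (239,234) with its knob at (238,231), the canister mouth at (317,255), the spoon at (275,213)–(288,150), the mug at (190,155) and the box at (345,150). The scene view shows the lid at (217,228) and the canister at (255,275). I'll fit silhouettes in both views.

```bash
cat > h.py <<'E'
import numpy as np,cv2
from scipy.optimize import minimize
def proj(f,X):
    c=np.asarray(X)@np.array(f["R"]).T+f["t"]; p=c@np.array(f["mtx"]).T; return p[:,:2]/p[:,2:]
def sil(f,x,y,cyl,S=4):
    m=np.zeros((384*S,512*S),np.uint8);a=np.linspace(0,2*np.pi,72)
    for r,z0,z1 in cyl:
        P=np.vstack([np.c_[x+r*np.cos(a),y+r*np.sin(a),0*a+z] for z in(z0,z1)])
        cv2.fillConvexPoly(m,cv2.convexHull(((proj(f,P)+.5)*S).round().astype(np.int32)),255)
    return cv2.resize(m,(512,384),interpolation=cv2.INTER_AREA)/255.
def ray(f,u,v,z):
    R=np.array(f["R"]);c=-R.T@f["t"];d=R.T@np.linalg.solve(f["mtx"],[u,v,1.]);return c+d*(z-c[2])/d[2]
E
python3 - <<'E'
from h import *;import pickle
d=pickle.load(open("f0.pkl","rb"));t=d["top"]
print("knob",ray(t,238,231,.06),"rim",ray(t,317,255,.1),"mug",ray(t,190,155,.095),ray(t,210,184,.05),"spoon",ray(t,275,213,0),ray(t,289,150,0),"box",ray(t,345,150,.078),"counteredge",ray(t,240,302,0),ray(t,170,250,0))
LID=[(.053,0,.032),(.013,.032,.052),(.015,.052,.06)];CAN=[(.053,0,.082),(.0435,.082,.1)]
G={"lid":(LID,ray(t,238,231,.06)[:2],{"top":(239,245),"scene":(205,240)}),"can":(CAN,ray(t,317,255,.1)[:2],{"top":(295,255),"scene":(255,295)})}
for k,(cyl,g,seed) in G.items():
    M={}
    for n,f in d.items():
        im=f["img"].astype(int);hsv=cv2.cvtColor(f["img"],cv2.COLOR_BGR2HSV)
        roi=cv2.dilate((sil(f,*g,cyl)>0).astype(np.uint8),np.ones((17,17)))
        if k=="lid": m=(hsv[...,0]>5)&(hsv[...,0]<20)&(hsv[...,1]>130)&(hsv[...,2]>90)
        else: m=(hsv[...,1]<45)&(hsv[...,2]>120)
        m=cv2.morphologyEx((m&(roi>0)).astype(np.uint8),cv2.MORPH_OPEN,np.ones((3,3)))
        c=max(cv2.findContours(m,0,2)[0],key=cv2.contourArea);mm=np.zeros_like(m);cv2.drawContours(mm,[c],-1,1,-1);M[n]=mm
        o=f["img"].copy();o[mm>0]=(0,255,0);d[n].setdefault("o",f["img"].copy())[mm>0]=o[mm>0]
    for ns in(["top"],["scene"],["top","scene"]):
        r=minimize(lambda p:sum(np.abs(sil(d[n],*p,cyl)-M[n]).sum()/max(M[n].sum(),1) for n in ns),g,method="Nelder-Mead",options=dict(initial_simplex=[g,g+[.01,0],g+[0,.01]],xatol=1e-4))
        print(k,ns,r.x.round(4),round(r.fun,3))
o=np.hstack([cv2.resize(d[n]["o"][a:a+130,b:b+150],None,fx=2.6,fy=2.6,interpolation=0) for n,a,b in(("top",185,205),("scene",190,160))])
cv2.imwrite("pics/seg.png",o)
E
```

```text
knob [ 0.50116261 -0.01117197  0.06      ] rim [ 0.44262838 -0.18699777  0.1       ] mug [0.67427781 0.09617745 0.095     ] [0.61431375 0.05496106 0.05      ] spoon [ 0.54891668 -0.09950297  0.        ] [ 0.70747959 -0.13761513  0.        ] box [ 0.6854524  -0.26303303  0.078     ] counteredge [ 0.33650563 -0.01202899  0.        ] [0.46208344 0.15697371 0.        ]
lid ['top'] [ 0.4972 -0.011 ] 0.024
lid ['scene'] [ 0.4981 -0.0082] 0.048
lid ['top', 'scene'] [ 0.4973 -0.0103] 0.084
can ['top'] [ 0.4443 -0.1888] 0.049
can ['scene'] [ 0.4476 -0.184 ] 0.083
can ['top', 'scene'] [ 0.4444 -0.1877] 0.169
```

View pics/seg.png

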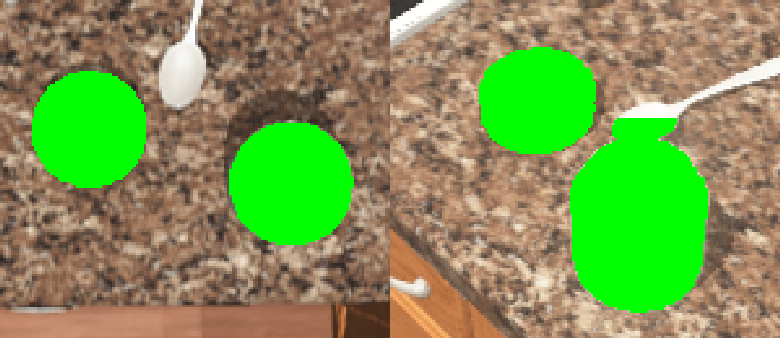

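Lid fits at (0.4975, -0.0105) and canister at (0.444, -0.1885); the scene canister mask picked up the spoon, so I trust the top view. Moving above the lid.

Call:
move_arm(rows=[[-2.63,-2.62,0,0,0,0,1],[-2.63,-2.62,0,0,0,0,1],[-2.63,-2.62,0,0,0,0,1],[-2.63,-2.62,0,0,0,0,1],[-2.63,-2.62,0,0,0,0,1],[-2.63,-2.62,0,0,0,0,1],[-2.63,-2.62,0,0,0,0,1],[-2.63,-2.62,0,0,0,0,1],[-2.63,-2.62,0,0,0,0,1],[-2.63,-2.62,0,0,0,0,1],[-2.63,-2.62,0,0,0,0,1],[-2.63,-2.62,0,0,0,0,1],[-2.63,-2.62,0,0,0,0,1],[-2.63,-2.62,0,0,0,0,1],[-2.63,-2.62,0,0,0,0,1],[-2.63,-2.62,0,0,0,0,1],[-2.63,-2.62,0,0,0,0,1],[-2.63,-2.62,0,0,0,0,1],[0,0,0,0,0,0,1],[0,0,0,0,0,0,1]])

```text
time: 1.77
tool_pos: [0.4976, -0.0121, 0.2493]
tool_rot: [-0.001, 0.168, 0.986, 0.0]
contact_force: [-1.2, 0.4, 0.2]
gripper_width: 1.003
grasp_force: 0.0
```

Run:
```python
from plant import manip
from h import *
f=manip.grab_frame("wrist");cv2.imwrite("pics/w1.png",f["img"])
import pickle;pickle.dump(f,open("w1.pkl","wb"))
s=manip.state();print(s["tool_pos"],s["tool_rot"],s["time"])
print(proj(f,[[.4975,-.0105,.06],[.4975,-.0105,.032],[.444,-.1885,.1]]), -f["R"].T@f["t"])
```

```text
[ 0.4972235  -0.01099224  0.24933959] [-8.12637931e-04  1.67335244e-01  9.85899693e-01  2.26980003e-04] 1.8167
[[255.51017984 166.21684589]
 [255.3581136  159.85676476]
 [ 56.10074101 186.27550492]] [0.41880945 0.01499517 0.37256879]
```

View pics/w1.png

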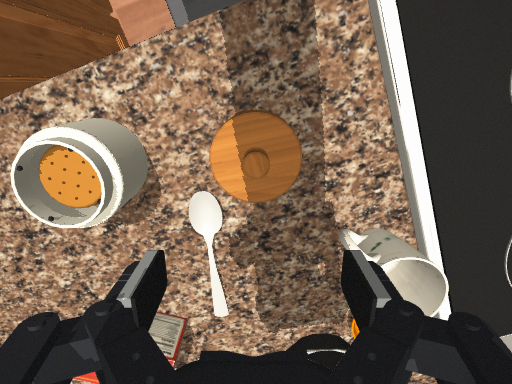

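The wrist view shows the knob at (257,163) and the mouth centre near (58,183). Both are about 2 px right of and 3 px above prediction, so this is a shared camera bias and the relative placement holds. Descending and gripping.

Call:
move_arm(rows=[[0,0,2.5,0,0,0,1],[0,0,2.5,0,0,0,1],[0,0,2.5,0,0,0,1],[0,0,2.5,0,0,0,1],[0,0,2.5,0,0,0,1],[0,0,2.5,0,0,0,1],[0,0,2.0,0,0,0,1],[0,0,1.5,0,0,0,1],[0,0,0.7,0,0,0,1],[0,0,0,0,0,0,1],[0,0,0,0,0,0,-1],[0,0,0,0,0,0,-1],[0,0,0,0,0,0,-1],[0,0,0,0,0,0,-1],[0,0,0,0,0,0,-1],[0,0,0,0,0,0,-1],[0,0,0,0,0,0,-1],[0,0,0,0,0,0,-1],[0,0,0,0,0,0,-1],[0,0,0,0,0,0,-1]])

```text
time: 3.48
tool_pos: [0.4983, -0.0106, 0.0594]
tool_rot: [0.001, 0.167, 0.986, 0.0]
contact_force: [-1.4, 1.8, 5.8]
gripper_width: 0.306
grasp_force: 58.5
```

Call:
move_arm(rows=[[0,0,-0.5,0,0,0,-1],[0,0,-1,0,0,0,-1],[0,0,-1.5,0,0,0,-1],[0,0,-2,0,0,0,-1],[0,0,-2,0,0,0,-1],[0,0,-2,0,0,0,-1],[0,0,-2,0,0,0,-1],[0,0,-1.5,0,0,0,-1],[0,0,-1,0,0,0,-1],[0,0,-0.5,0,0,0,-1],[0,0,0,0,0,0,-1],[0,0,0,0,0,0,-1]])

```text
time: 4.48
tool_pos: [0.4971, -0.0106, 0.1973]
tool_rot: [-0.001, 0.167, 0.986, -0.0]
contact_force: [-0.1, 0.2, -2.6]
gripper_width: 0.303
grasp_force: 59.1
```

Run:
```python
from plant import manip
from h import *
import pickle
f={n:manip.grab_frame(n) for n in("wrist","scene","top")};pickle.dump(f,open("f2.pkl","wb"))
s=manip.state();print(s["tool_pos"],s["tool_rot"],s["contact_force"],s["gripper_width"])
sc=f["scene"]["img"][90:290,150:350]
cv2.imwrite("pics/w2.png",np.hstack([f["wrist"]["img"],cv2.resize(sc,(288,288)).repeat(1,0) if 0 else cv2.copyMakeBorder(cv2.resize(sc,(288,288)),0,96,0,0,0)]))
```

```text
[ 0.49671707 -0.01056987  0.19647838] [-1.32874594e-03  1.66620600e-01  9.86020187e-01 -1.71546399e-05] [-0.10856027  0.59269029 -2.92370657] 0.3061211280794637
```

View pics/w2.png

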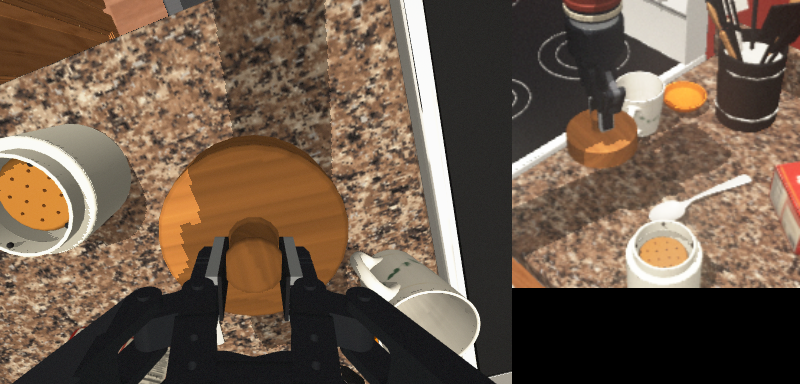

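The lid is held level with the expected weight (about 2.6 N). The wrist view shows the lid's rim spanning (160–348, y≈225), with the canister at the left. Next, its offset from the TCP and the canister position from the wrist frames.

```bash
cat > fit.py <<'E'
from h import *;import pickle
def fit(f,cyl,g,kind,name=None,crop=384):
    hsv=cv2.cvtColor(f["img"],cv2.COLOR_BGR2HSV)
    roi=cv2.dilate((sil(f,*g,cyl)>0).astype(np.uint8),np.ones((21,21)))
    if kind=="lid": m=(hsv[...,0]>5)&(hsv[...,0]<20)&(hsv[...,1]>150)&(hsv[...,2]>70)
    else: m=(hsv[...,1]<50)&(hsv[...,2]>85)
    m=cv2.morphologyEx((m&(roi>0)).astype(np.uint8),cv2.MORPH_OPEN,np.ones((5,5)))
    c=max(cv2.findContours(m,0,2)[0],key=cv2.contourArea);M=np.zeros_like(m);cv2.drawContours(M,[c],-1,1,-1)
    M[crop:]=0
    w=np.ones_like(M,float);w[crop:]=0
    r=minimize(lambda p:(np.abs(sil(f,*p,cyl)-M)*w).sum()/M.sum(),g,method="Nelder-Mead",options=dict(initial_simplex=[g,g+[.008,0],g+[0,.008]],xatol=1e-4))
    o=f["img"].copy();cv2.drawContours(o,[c],-1,(0,255,0),1)
    s=(sil(f,*r.x,cyl)>.5).astype(np.uint8);cv2.drawContours(o,cv2.findContours(s,0,2)[0],-1,(255,0,255),1)
    if name:cv2.imwrite(name,o)
    return r.x.round(4),round(r.fun,3),o
LIDF=lambda h:[(.053,h,h+.032)]
CAN=[(.053,0,.082),(.0435,.082,.1)]
E
python3 - <<'E'
from fit import *
w1=pickle.load(open("w1.pkl","rb"));f2=pickle.load(open("f2.pkl","rb"))
L=np.array([.4972,-.0105]);C=np.array([.444,-.188])
a=fit(w1,[(.053,0,.032),(.015,.032,.06)],L,"lid");b=fit(w1,CAN,C,"can")
h=.1965-.0594
c=fit(f2["wrist"],LIDF(h),L,"lid",crop=230);e=fit(f2["wrist"],CAN,C,"can")
for k in(a,b,c,e):print(k[:2])
cv2.imwrite("pics/fit.png",cv2.resize(np.vstack([np.hstack([a[2],b[2]]),np.hstack([c[2],e[2]])]),(800,600)))
E
```

```text
(array([ 0.4972, -0.0103]), np.float64(0.042))
(array([ 0.4445, -0.1868]), np.float64(0.043))
(array([ 0.4961, -0.0112]), np.float64(0.014))
(array([ 0.4443, -0.1901]), np.float64(0.38))
```

View pics/fit.png

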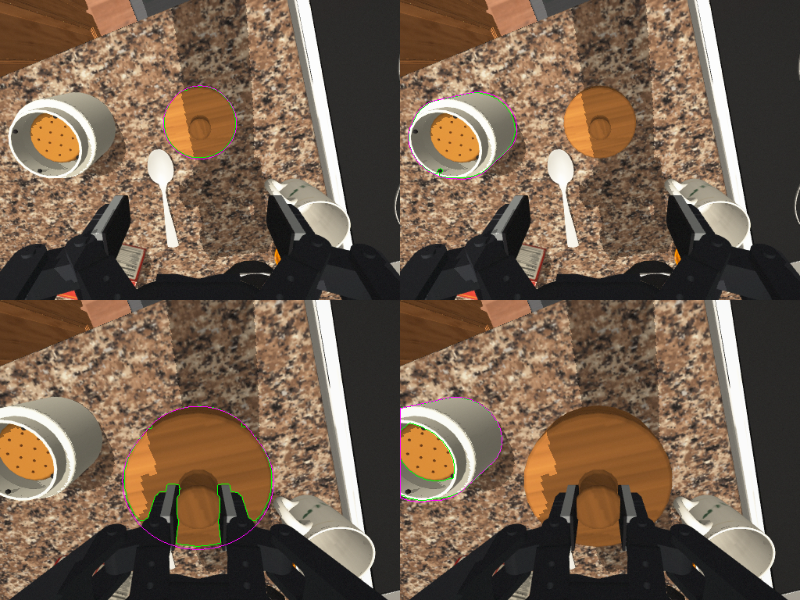

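Fits are good: the held lid sits within 0.7 mm of the TCP axis, and the canister is at about (0.4443, -0.1877). Carrying over to a hover 37 mm above the rim.

Call:
move_arm(rows=[[-0.04,-0.8,0,0,0,0,-1],[-0.08,-1.6,0,0,0,0,-1],[-0.11,-2.3,0,0,0,0,-1],[-0.11,-2.3,0,0,0,0,-1],[-0.11,-2.3,0,0,0,0,-1],[-0.11,-2.3,0,0,0,0,-1],[-0.11,-2.3,0,0,0,0,-1],[-0.08,-1.9,0,0,0,0,-1],[-0.07,-1.4,0,0,0,0,-1],[-0.04,-0.85,0,0,0,0,-1],[-0.01,-0.4,0,0,0,0,-1],[0,-0.3,0,0,0,0,-1],[0,0,0,0,0,0,-1],[0,0,0,0,0,0,-1],[0,0,0,0,0,0,-1]])

```text
time: 5.88
tool_pos: [0.4443, -0.19, 0.1979]
tool_rot: [-0.0, 0.166, 0.986, 0.0]
contact_force: [-0.1, 0.2, -2.6]
gripper_width: 0.305
grasp_force: 59.3
```

Run:
```python
from plant import manip
from fit import *
f={n:manip.grab_frame(n) for n in("wrist","scene","top")};pickle.dump(f,open("f3.pkl","wb"))
s=manip.state();p=s["tool_pos"];print(p,s["tool_rot"],s["contact_force"])
h=p[2]-.0594
a=fit(f["wrist"],LIDF(h),p[:2],"lid",crop=230);b=fit(f["scene"],LIDF(h),p[:2],"lid");c=fit(f["scene"],CAN,np.array([.4443,-.1877]),"can")
for k in(a,b,c):print(k[:2])
z=lambda i,y,x:cv2.resize(i[y:y+150,x:x+130],(260,300))
cv2.imwrite("pics/fit3.png",np.hstack([z(b[2],180,190),z(c[2],180,190),z(f["top"]["img"],180,250)]))
```

```text
[ 0.44428643 -0.19016594  0.19802446] [2.94438710e-05 1.66183897e-01 9.86094778e-01 3.33926361e-05] [-0.58465321  0.76829021 -2.17890099]
(array([ 0.4434, -0.1907]), np.float64(0.013))
(array([ 0.4437, -0.1496]), np.float64(1.772))
(array([ 0.4464, -0.1847]), np.float64(0.73))
```

View pics/fit3.png

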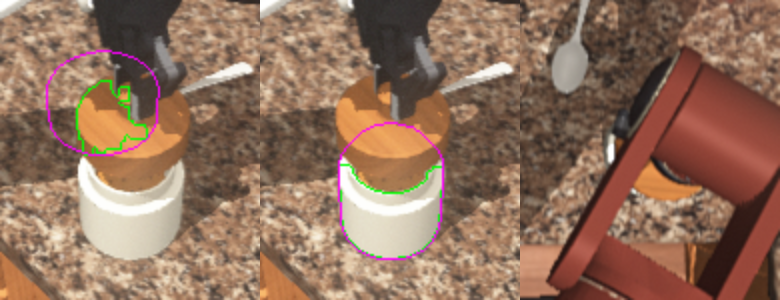

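Two corrections: I overshot y by about 2 mm, and the lid fits about 0.8 mm toward -x of the TCP. The crop shows the lid over the canister, slightly to one side; the scene fits were spoiled by occlusion. Correcting, then lowering until the plug just enters.

Call:
move_arm(rows=[[-0.03,0.22,0,0,0,0,-1],[0,0,0.5,0,0,0,-1],[0,0,1.0,0,0,0,-1],[0,0,1.0,0,0,0,-1],[0,0,0.8,0,0,0,-1],[0,0,0.5,0,0,0,-1],[0,0,0.3,0,0,0,-1],[0,0,0,0,0,0,-1],[0,0,0,0,0,0,-1],[0,0,0,0,0,0,-1]])

```text
time: 6.87
tool_pos: [0.4454, -0.1889, 0.1575]
tool_rot: [0.0, 0.167, 0.986, -0.0]
contact_force: [0.2, -0.3, -2.5]
gripper_width: 0.302
grasp_force: 59.3
```

Run:
```python
from plant import manip
from fit import *
f={n:manip.grab_frame(n) for n in("wrist","scene")};pickle.dump(f,open("f4.pkl","wb"))
s=manip.state();p=s["tool_pos"];print(p,s["tool_rot"],s["contact_force"],s["ft_torque"])
i=f["scene"]["img"][210:320,205:305];i=cv2.resize(i,(500,550),interpolation=cv2.INTER_CUBIC)
# predicted axis lines of both bodies
cv2.imwrite("pics/s4.png",i)
g=f["scene"]
for z in(.0,.04,.082):print(z,[proj(g,[[.4445+a*.053*.6937,-.188-a*.053*.7203,z]])[0].round(1).tolist() for a in(-1,1)])
h=p[2]-.0594
for z in(h,h+.032):print(z,[proj(g,[[p[0]-.0008+a*.053*.6937,p[1]-a*.053*.7203,z]])[0].round(1).tolist() for a in(-1,1)])
```

```text
[ 0.44548587 -0.18890742  0.15767483] [ 5.67996029e-04  1.66643184e-01  9.86017071e-01 -2.51295016e-04] [-0.17131231 -0.46119908 -1.80498469] [ 0.00097775 -0.00106923 -0.00516464]
0.0 [[230.1, 289.1], [280.3, 289.2]]
0.04 [[229.4, 277.7], [281.2, 277.7]]
0.082 [[228.7, 264.8], [282.2, 264.9]]
0.09827483182861249 [[228.8, 259.8], [283.0, 259.9]]
0.1302748318286125 [[228.2, 249.2], [283.9, 249.3]]
```

View pics/s4.png

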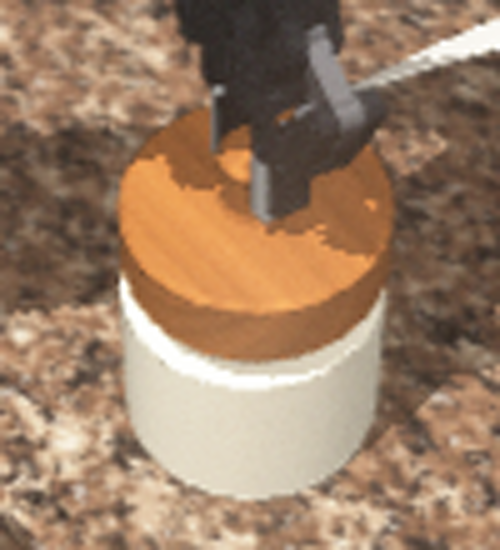

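The lid edges (228.8 and 284 px) and canister edges (230 and 281 px) match prediction to within about 0.5 px, so it's laterally aligned. There is no contact force yet. Lowering gently.

Call:
move_arm(rows=[[0,0.05,0.1,0,0,0,-1],[0,0,0.15,0,0,0,-1],[0,0,0.15,0,0,0,-1],[0,0,0.15,0,0,0,-1],[0,0,0.1,0,0,0,-1],[0,0,0,0,0,0,-1],[0,0,0,0,0,0,-1]])

```text
time: 7.55
tool_pos: [0.4458, -0.1883, 0.1513]
tool_rot: [0.001, 0.167, 0.986, -0.0]
contact_force: [0.6, 1.6, 3.4]
gripper_width: 0.303
grasp_force: 59.7
```

Call:
move_arm(rows=[[0,0,0.1,0,0,0,-1],[0,0,0.1,0,0,0,-1],[0,0,0.1,0,0,0,-1],[0,0,0,0,0,0,-1]])

```text
time: 7.88
tool_pos: [0.4462, -0.1891, 0.1489]
tool_rot: [0.001, 0.167, 0.986, -0.001]
contact_force: [-0.4, 0.2, 3.6]
gripper_width: 0.307
grasp_force: 59.8
```

Call:
move_arm(rows=[[0,0,0.1,0,0,0,-1],[0,0,0.1,0,0,0,-1],[0,0,0.1,0,0,0,-1],[0,0,0,0,0,0,-1]])

```text
time: 8.22
tool_pos: [0.445, -0.188, 0.1436]
tool_rot: [-0.0, 0.167, 0.986, 0.0]
contact_force: [1.3, -0.1, -1.0]
gripper_width: 0.302
grasp_force: 59.4
```

It snapped past the nubs: z is now 0.1436, against 0.1434 expected at home. Pressing to confirm a hard stop.

Call:
move_arm(rows=[[0,0,0.1,0,0,0,-1],[0,0,0.1,0,0,0,-1],[0,0,0.1,0,0,0,-1],[0,0,0,0,0,0,-1],[0,0,0,0,0,0,-1]])

```text
time: 8.63
tool_pos: [0.4452, -0.1882, 0.1434]
tool_rot: [-0.001, 0.167, 0.986, 0.0]
contact_force: [-6.3, 3.1, 11.1]
gripper_width: 0.301
grasp_force: 60.4
```

Call:
move_arm(rows=[[0,0,0.1,0,0,0,-1],[0,0,0.1,0,0,0,-1],[0,0,0,0,0,0,-1],[0,0,0,0,0,0,-1],[0,0,0,0,0,0,-1],[0,0,0,0,0,0,-1]])

```text
time: 9.13
tool_pos: [0.4457, -0.1884, 0.1434]
tool_rot: [-0.0, 0.167, 0.986, -0.0]
contact_force: [-10.0, 4.9, 21.7]
gripper_width: 0.305
grasp_force: 61.1
```

Hard stop at 22 N with no further travel, so it's home. Pulling straight up.

Call:
move_arm(rows=[[0,0,-0.25,0,0,0,-1],[0,0,-0.25,0,0,0,-1],[0,0,0,0,0,0,-1],[0,0,-0.1,0,0,0,-1],[0,0,-0.1,0,0,0,-1],[0,0,-0.1,0,0,0,-1],[0,0,-0.1,0,0,0,-1],[0,0,-0.1,0,0,0,-1],[0,0,-0.1,0,0,0,-1],[0,0,-0.1,0,0,0,-1],[0,0,0,0,0,0,-1],[0,0,0,0,0,0,-1]])

```text
time: 10.13
tool_pos: [0.4456, -0.1884, 0.1521]
tool_rot: [0.0, 0.167, 0.986, -0.0]
contact_force: [-0.2, 0.4, -1.8]
gripper_width: 0.304
grasp_force: 59.7
```

Call:
move_arm(rows=[[0,0,-0.2,0,0,0,-1],[0,0,-0.3,0,0,0,-1],[0,0,-0.5,0,0,0,-1],[0,0,-0.7,0,0,0,-1],[0,0,-0.8,0,0,0,-1],[0,0,-0.8,0,0,0,-1],[0,0,-0.8,0,0,0,-1],[0,0,-0.8,0,0,0,-1],[0,0,-0.8,0,0,0,-1],[0,0,-0.7,0,0,0,-1],[0,0,-0.5,0,0,0,-1],[0,0,-0.3,0,0,0,-1],[0,0,0,0,0,0,-1],[0,0,0,0,0,0,-1],[0,0,0,0,0,0,-1],[0,0,0,0,0,0,-1],[0,0,0,0,0,0,-1],[0,0,0,0,0,0,-1]])

```text
time: 11.63
tool_pos: [0.4452, -0.1881, 0.2231]
tool_rot: [-0.0, 0.167, 0.986, 0.0]
contact_force: [0.8, 0.5, -1.6]
gripper_width: 0.302
grasp_force: 59.7
```

Run:
```python
from plant import manip
from fit import *
g=manip.grab_frame("scene");s=manip.state();print(s["tool_pos"],s["tool_rot"],s["contact_force"],s["joint_vel"].round(3))
cv2.imwrite("pics/s5.png",cv2.resize(g["img"][170:320,190:320],(520,600),interpolation=cv2.INTER_CUBIC))
for z,r in((.0,.053),(.1,.0475),(.104,.0475)):print(z,[proj(g,[[.4447+a*r*.6937,-.188-a*r*.7203,z]])[0].round(1).tolist() for a in(-1,1)])
```

```text
[ 0.44518296 -0.18812147  0.22322243] [-2.32997653e-04  1.66630015e-01  9.86019461e-01  8.53664845e-05] [-0.29910539  0.45785168 -0.9013004 ] [-0.001  0.    -0.003 -0.001  0.001  0.001]
0.0 [[230.1, 289.1], [280.3, 289.1]]
0.1 [[231.2, 259.0], [279.9, 259.1]]
0.104 [[231.2, 257.7], [280.0, 257.8]]
```

View pics/s5.png

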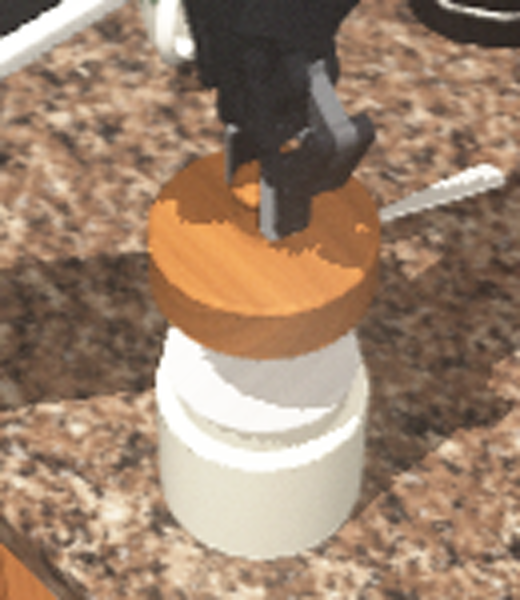

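The inner lid sits flat in the neck: its flange edges are at about 231 and 280 px, as predicted for the home position. The outer lid is level about 80 mm above its closed height, and the canister hasn't moved. Handing in.

```bash
python3 -c "
from plant import manip
print(manip.job_done())"
```

```text
the job is handed in; nothing more can be done
None
```

The job is handed in: the inner lid is pressed home in the canister, and the arm is holding the outer lid level about 80 mm above its closed height, leaving room for the sachet; I don't have the judge's verdict.

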